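# Balance check of a hanging payload

### The job

Get the instrument payload ready for hanging: push the battery pack that lies askew on its deck home into its corner, square and flush against both the end stop and the side stop, while the payload sits in its bench stand. Then take the payload by the hanger plate at its top, lift it straight up out of the stand without tipping it, and finish while still holding it about 10 cm up, level and still, with the pack still in its corner and nothing else carrying it. Leave the other things on the bench where they lie.

Things in the scene. Friction and masses are not known exactly. Their poses are not given: they have to be found in the camera images.
- stand: Bench stand, fixed, turned up to 0.4 rad: a frame of 30 mm T-slot aluminium profile lying on the bench, 30 mm high: rails along its y, 150 mm over their outsides, between two end bars 200 mm long (x); 360 mm (y) over all. Origin at the centre of its underside, on the bench.
- payload: Loose payload, 0.5 to 0.7 kg, white deck 150 (x) by 340 (y) by 6 mm lying on the stand, same axes. Origin: centre of the deck's underside, 30 mm above the bench. A belly box 84 by 110 mm, 22 mm deep, sits between the stand's bars with 3 mm play, so it only lifts out upwards. Balanced under the hanger plate with the pack home. Pushing the pack on a stop with over 10 N may tilt it.
- plate (a point): Centre of the hanger plate on four legs over the middle: 44 mm (x) by 100 mm (y), 12 mm thick, 97 mm above the payload's origin, axes as the payload's. On it, 40 mm either side of the centre along y, stand eye bolts 22 mm high; between them it can be gripped from above across the 44 mm. Below, the legs start 32 mm from the centre along y and slope out to 76 mm, within 23 mm of the y axis.
- pack: Loose battery pack, a closed box 80 mm (its x) by 42 mm (its y), 28 mm high, 0.16 to 0.2 kg, lying flat on the payload's deck at its +y end. Origin at the centre of its underside. At the start it is off home by 10 to 28 mm along the payload's -x and 12 to 32 mm along its +y, and turned up to 0.22 rad. Smooth; slides under 1 to 2 N.
- pack_home (a point): Point on the deck's top, fixed to the payload (0, +106, +6 mm from its origin), where the pack's origin is when the pack is home against both stops; the pack's axes then lie along the payload's. The bay is open towards the payload's -x and +y, so the pack is pushed home along -y and +x.
- driver: Bystander: loose screwdriver about 180 mm long, lying on the bench. Leave alone.
- tape: Bystander: loose ring-shaped roll, 90 mm across and 24 mm high, lying on the bench. Leave alone.
- bin: Bystander: loose open parts bin, 120 by 85 mm and 50 mm high. Leave alone.
- bracket: Bystander: loose aluminium angle bracket, 60 by 40 mm and 60 mm high. Leave alone.
- end_stop (a point): Middle of the pack-side face of the end stop at deck level, (0, +85, +6 mm) from the payload's origin: a printed ledge fixed to the deck, 6 mm thick, 16 mm high, running along the payload's x from -38 to +46 mm, between the hanger's legs and the pack. The pack's long side goes flush against it.
- side_stop (a point): Middle of the pack-side face of the side stop at deck level, (+40, +109, +6 mm) from the payload's origin: a printed ledge fixed to the deck, 6 mm thick, 16 mm high, running along the payload's y from 75 to 135 mm. The pack's short side goes flush against it.
- board (a point): Centre of the controller board's tray on the deck's -y end, fixed, (0, -118, +6 mm) from the payload's origin: 96 mm (x) by 66 mm (y), up to 33 mm high. Only to be kept clear of.
Mind the look-alikes: they are no part of the job. Leave any red or yellow look-alike of the pack alone.

How it is judged:
By the outcome, as a careful person would: the job done as asked, in the order asked, and still so for the second after the job is handed in, while the arm keeps its last pose, push and grip.
It also fails if it takes over 64 s, if anything falls off the work surface, if the arm or the gripper's body presses on something with over 40 N, if the wrist force passes 120 N, or if a joint passes its speed limit or range.

### The arm

A 6-joint arm with a two-finger parallel gripper is mounted at the origin on the work surface. World frame = base frame: x ahead of the robot, y to its left, z up, the work surface at z = 0. Lengths are in m, angles in rad, forces in N, time in s.
With the tool pointing down it reaches from about 0.275 to 0.875 m from the base axis. Payload 12.5 kg.
Tool frame: the origin (TCP) lies on the centre line of the jaws, within the pads' length; the fingertips stand r.finger_overhang ahead of it and the grasp point (between the pads) lies 3 mm ahead of it (r.finger_overhang is the distance from the TCP to the fingertips, in m); z points along the fingers, y is the direction in which the jaws open and shut (so a half turn about z gives the same grasp; the last joint's range is limited). The gripper opens to 85 mm and grips with 20 to 120 N. Pads are 22 mm wide; open, the fingers measure 114 mm over their backs; the gripper's body (76 mm by 85 mm) begins 54 mm behind the grasp point. The pads swing forward as they close: fully open they stand 13 mm farther back than shut.
Start: joints at [1.03, 0.351, 1.652, -0, 1.139, -0.085], TCP at [0.242, 0.494, 0.253] pointing down, gripper open.
Joint ranges: [-2.75, 2.75], [-0.79, 2.1], [0.01, 2.65], [-1.57, 4.71], [0.07, 3.14], [-2.87, 2.87]. Speed limits (rad/s): [2.22, 2.22, 2.79, 3.14, 3.14, 3.14].

### API

Orientations are given as a unit quaternion [x, y, z, w].
In Python, from cell import r, optics gives the robot as it stands. The module is installed in compiled form; this text tells all that it offers. Calls block until the motion is done:
- r.move_to(position, orientation): joint-space move of the TCP to a pose.
- r.move_linear(position, rot=None, vel=0.15): straight line of the TCP; rot=None keeps the orientation; vel is the mean speed in m/s.
- r.set_joints(angles): joint-space move.
- r.set_gripper(opening, squeeze=None): opening from 0.0 (shut) to 1.0 (fully open); squeeze is the grip in N (None keeps the last); returns when the fingers have stopped.
- r.sleep(seconds).
- r.inverse_kinematics(position, orientation): joint angles nearest the present ones, or None.
- optics.get_image(name): name is "side" or "top"; returns a dict with "pixels" (384x512x3 uint8, red, green, blue), "depth" (384x512 float32, m along the optical axis (not along the pixel's ray), 0 where there is no reading), "fx", "fy", "cx", "cy" (pixels), "camera_from_world" (4x4, takes a point from world to camera coordinates). Camera axes: x right, y down, z forward; pixel columns grow to the right and rows downward; lengths in m; the calibration is good to about 2 mm. A picture is of the moment at which its call begins.
A pose or a line that the arm cannot do raises r.PlanningError and nothing moves.
- r.hand_in(): hands the job in, once; it reports no verdict.
Readings, each from a call of its own:
- r.current_t(): time.
- r.current_q(): joint angles.
- r.current_qvel(): joint speeds.
- r.current_effort(): joint torques, N m.
- r.current_tool_pos(): TCP position.
- r.current_ee_rot(): TCP orientation.
- r.current_contact_force(): force on the tool from outside, world axes, zero at the start.
- r.current_torque(): the same for the moment, N m.
- r.current_opening(): opening from 0.0 (shut) to 1.0 (fully open).
Only numpy, scipy, OpenCV 4.12 (cv2) and the standard library are available. Lean on these libraries where they do the work, as an engineer would, in place of code of your own. Each camera call takes 0.05 s, during which the arm holds its last target. There are 200 camera calls.

## Working session

There is one attempt and no reset: what is moved stays moved. The work goes in short steps, each a Python script; the robot and the scene stay as the last script left them, time stands still between calls to the robot, and variables do not carry over. Pictures are saved under pics/ and viewed, about 8 in all and at most 12, crops included, and the job is handed in when it is done.

```bash
mkdir -p pics; python3 - <<'E'
from cell import r, optics
import cv2,numpy as np
for n in("side","top"):
    d=optics.get_image(n); cv2.imwrite(f"pics/{n}0.png",d["pixels"][:,:,::-1]); np.savez(f"{n}0.npz",**d)
    print(n,d["fx"],d["fy"],d["cx"],d["cy"]);print(d["camera_from_world"].round(4).tolist())
print(r.finger_overhang,r.current_t(),r.current_ee_rot(),r.current_contact_force(),r.current_opening())
E
```

```text
side 462.6328044736841 462.6328044736841 260.9449984830039 195.80295450958994
[[0.8157, -0.5784, 0.009, -0.5104], [-0.4296, -0.6161, -0.6602, 0.3155], [0.3874, 0.5346, -0.7511, 1.2285], [0.0, 0.0, 0.0, 1.0]]
top 454.0660454710541 454.0660454710541 257.2930525159918 192.9229813703358
[[0.0018, -1.0, 0.0021, -0.004], [-0.9981, -0.002, -0.062, 0.6354], [0.062, -0.0019, -0.9981, 1.5125], [0.0, 0.0, 0.0, 1.0]]
0.022 0.1 [ 2.25932017e-01  9.74142931e-01 -4.99831236e-04 -1.51537602e-04] [-0.68972526 -0.6532721   0.20459993] 0.9972789685669242
```

View pics/side0.png

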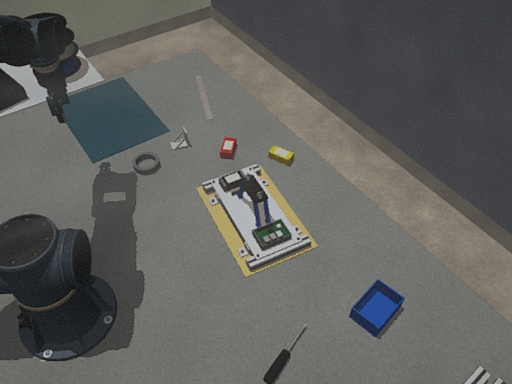

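View pics/top0.png

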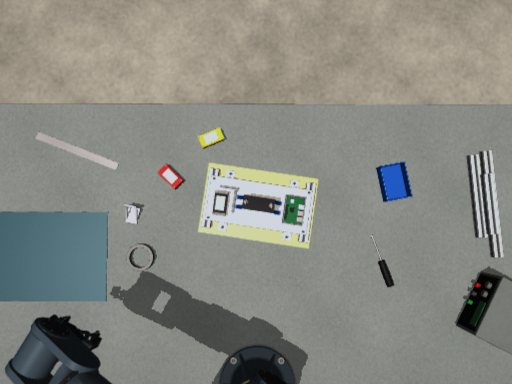

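The side view shows the payload around (258,212), with the pack near (232,181). In the top view the payload is at (258,205), the pack at (221,203), and the red and yellow look-alikes are at (170,176) and (211,138). I'll enlarge both crops.

```bash
cat > h.py <<'E'
import numpy as np, cv2
def rays(d,uv):
    T=d["camera_from_world"]; R=T[:3,:3]; c=-R.T@T[:3,3]
    uv=np.atleast_2d(uv).astype(float)
    v=np.c_[(uv[:,0]-d["cx"])/d["fx"],(uv[:,1]-d["cy"])/d["fy"],np.ones(len(uv))]
    return c,v@R
def onplane(d,uv,z):
    c,v=rays(d,uv); return c+v*((z-c[2])/v[:,2])[:,None]
def cloud(d):
    h,w=d["depth"].shape; u,v=np.meshgrid(np.arange(w),np.arange(h))
    c,ry=rays(d,np.c_[u.ravel(),v.ravel()]); return (c+ry*d["depth"].ravel()[:,None]).reshape(h,w,3)
def proj(d,P):
    T=d["camera_from_world"]; q=np.atleast_2d(P)@T[:3,:3].T+T[:3,3]
    return np.c_[q[:,0]/q[:,2]*d["fx"]+d["cx"],q[:,1]/q[:,2]*d["fy"]+d["cy"]]
E
python3 - <<'E'
from h import *
t=dict(np.load("top0.npz")); s=dict(np.load("side0.npz"))
a=cv2.resize(t["pixels"][155:255,190:325,::-1],None,fx=5.8,fy=5.8,interpolation=cv2.INTER_CUBIC)
b=cv2.resize(s["pixels"][155:275,190:322,::-1],None,fx=4.9,fy=4.9,interpolation=cv2.INTER_CUBIC)
cv2.imwrite("pics/ct.png",a);cv2.imwrite("pics/cs.png",b)
# yellow sheet
hsv=cv2.cvtColor(t["pixels"],cv2.COLOR_RGB2HSV)
m=cv2.inRange(hsv,(20,40,120),(35,255,255));m[:155]=0
m=cv2.morphologyEx(m,cv2.MORPH_CLOSE,np.ones((25,25)))
c=max(cv2.findContours(m,0,2)[0],key=cv2.contourArea);rc=cv2.minAreaRect(c);print("sheet",rc)
B=onplane(t,cv2.boxPoints(rc),0.0);print(B.round(4),B.mean(0))
P=cloud(t)
print((P[190:220:2,205:315:6,2]*1000).round().astype(int))
E
```

```text
sheet ((258.2652893066406, 205.06478881835938), (112.19483184814453, 71.35176086425781), 8.53076457977295)
[[ 0.5031  0.2002  0.    ]
 [ 0.7445  0.1663  0.    ]
 [ 0.6879 -0.2142  0.    ]
 [ 0.4475 -0.1767  0.    ]] [ 0.5957384  -0.00611545  0.        ]
[[   5   38   68   36   34   51   34   36   38   37   37   40   40   38
    32   34   35   38   32]
 [  10   35   67   62   37   47   36   34   38   35   42   43   32   42
    39   33   32   37   27]
 [  -1   25   62   61   34   56   32   43   41   30   34   40   35   39
    62   38   33   37   32]
 [   0   32   67   59   41   54   83  129  131  136   40   35   39   27
    59   40   54   36   31]
 [  32   29   67   64   32   55   50  132  129  129  135  133   31   37
    60   51   51   39   30]
 [  30   35   61   65   35   38   38  137  136  132  132  127   82   33
    45   57   56   37   26]
 [  29   35   68   65   39   36   38  135  134  130  133  142   83   40
    54   51   53   36    2]
 [1549   35   67   68   43   36   32  131  138  128  136  155   40   36
    51   55   70   34    2]
 [  28   38   68   68   38   42   93  134  133  141  131  155   37   35
    53   58   66   34    4]
 [  29   37   69   69   38   31   31  130  132  131  135  129   39   31
    59   57   66   32    0]
 [  27   36   63   66   37   35   41   39   42  134  139  132   68   39
    51   47   48   38    6]
 [  31   34   62   66   36   36   38   36   36   31   35  132   64   42
    49   52   68   37 1549]
 [  29   38   67   63   36   35   36   36   39   35   36   38   33   61
    51   53   69   35    0]
 [  30   40   40   33   35   27   34   37   37   34   33   36   44   59
    59   52   52   36   -2]
 [  33   33   40   42   34   36   35   34   35   42   38   38   39   59
    56   55   67   33   -3]]
```

View pics/ct.png

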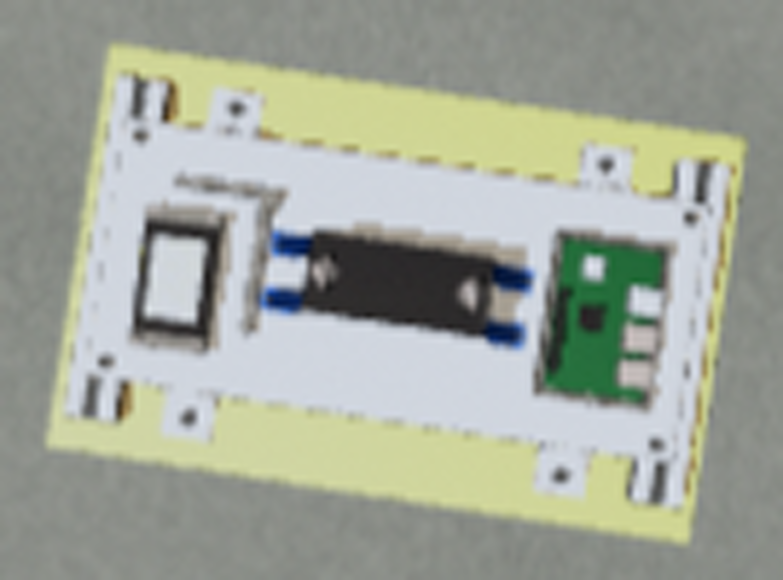

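View pics/cs.png

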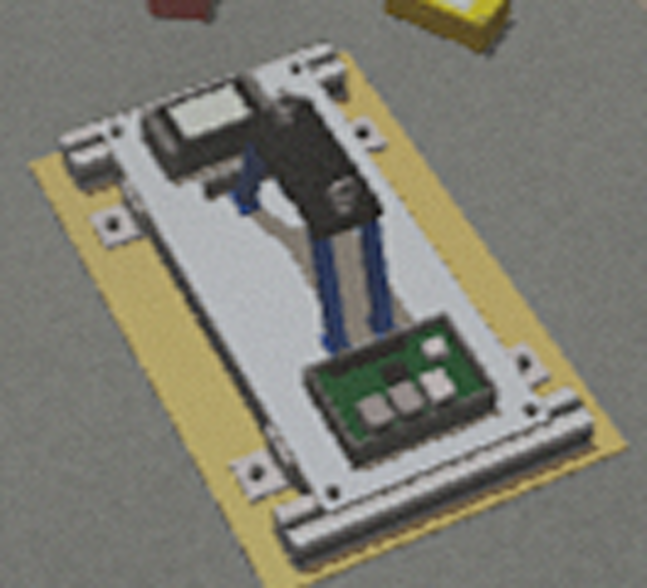

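The two crops agree. The pack is near top crop (177,278), with the stops to its upper right. The plate is centred at about (405,283) and its eye bolts are at (325,270) and (472,295). Next I'll measure both from masks.

```bash
cat >> h.py <<'E'
def comp(m,uv):
    n,l=cv2.connectedComponents(m); return (l==l[uv[1],uv[0]]).astype(np.uint8)
def rect(d,m,z):
    c=max(cv2.findContours(m,0,2)[0],key=cv2.contourArea).reshape(-1,2)
    M=np.argwhere(m>0)[:,::-1]
    P=onplane(d,M,z)[:,:2]*1000
    rc=cv2.minAreaRect(P.astype(np.float32)); return P.mean(0),rc
E
python3 - <<'E'
from h import *
yaw=-0.148;X=np.array([np.cos(yaw),np.sin(yaw)]);Y=np.array([-X[1],X[0]])
for n in("top","side"):
    d=dict(np.load(n+"0.npz")); P=cloud(d); g=d["pixels"].max(2).astype(int); z=P[...,2]
    reg=np.hypot(P[...,0]-.6,P[...,1])<.3
    m=((z>.115)&(z<.145)&reg).astype(np.uint8); m=cv2.morphologyEx(m,cv2.MORPH_OPEN,np.ones((2,2)))
    print(n,"plate",rect(d,m,.133),m.sum())
    loc=(P[...,:2]-np.array([.596,-.004]))
    ly=loc@Y; lx=loc@X
    m=((z>.054)&(z<.08)&reg&(ly>.085)).astype(np.uint8);m=cv2.morphologyEx(m,cv2.MORPH_OPEN,np.ones((3,3)))
    print(n,"pack depth",rect(d,m,.064),m.sum())
    # deck outline by brightness
    w=((g>150)&(d["pixels"].min(2)>150)&reg&(z<.075)).astype(np.uint8)
    Q=onplane(d,np.argwhere(w>0)[:,::-1],.036)[:,:2]-np.array([.596,-.004])
    a=Q@X;b=Q@Y
    print("deck y ext per strip",[(np.round(1e3*b[(abs(a-s)<.004)].min()),np.round(1e3*b[(abs(a-s)<.004)].max())) for s in(-.05,-.03,.03,.05)],
      "x ext",[(np.round(1e3*a[(abs(b-s)<.004)].min()),np.round(1e3*a[(abs(b-s)<.004)].max())) for s in(-.06,-.03,.03,.06)])
    uv=proj(d,np.r_[.596+.106*Y[0],-.004+.106*Y[1],.064]); print("home px",uv)
E
```

```text
top plate (array([593.55871842,  -9.09323848]), ((593.6375732421875, -8.869426727294922), (99.59352111816406, 44.13773727416992), 81.36676788330078)) 432
top pack depth (array([602.60804842, 119.61479319]), ((602.1506958007812, 119.36502838134766), (42.20939254760742, 79.91841888427734), 83.32450103759766)) 314
deck y ext per strip [(np.float64(-180.0), np.float64(184.0)), (np.float64(-180.0), np.float64(184.0)), (np.float64(-179.0), np.float64(298.0)), (np.float64(-179.0), np.float64(297.0))] x ext [(np.float64(-114.0), np.float64(75.0)), (np.float64(-115.0), np.float64(74.0)), (np.float64(-117.0), np.float64(78.0)), (np.float64(-118.0), np.float64(87.0))]
home px [[225.65715531 199.27223035]]
side plate (array([589.74257329, -13.2551258 ]), ((589.6696166992188, -13.22970962524414), (110.77715301513672, 48.72650909423828), 82.07568359375)) 435
side pack depth (array([592.74578712, 120.9493865 ]), ((595.7969970703125, 117.72200012207031), (52.35434341430664, 83.37516021728516), 82.02587890625)) 270
deck y ext per strip [(np.float64(-183.0), np.float64(173.0)), (np.float64(-183.0), np.float64(161.0)), (np.float64(-183.0), np.float64(290.0)), (np.float64(-183.0), np.float64(295.0))] x ext [(np.float64(-76.0), np.float64(71.0)), (np.float64(-77.0), np.float64(72.0)), (np.float64(-76.0), np.float64(71.0)), (np.float64(-77.0), np.float64(71.0))]
home px [[239.17298355 179.55965539]]
```

The top-view rectangles come out at 99.6×44.1 and 42.2×79.9 mm, which matches the given sizes. The plate is at (593.6, -8.9) with yaw about -0.15. The pack is off home by (-10.7, +22) mm and turned about 0.03 rad. I'll push along -y first, with two spread fingers.

```bash
cat > rob.py <<'E'
from h import *
from cell import r, optics
from scipy.spatial.transform import Rotation as Ro
yaw=-.150; X=np.array([np.cos(yaw),np.sin(yaw),0]); Y=np.array([-X[1],X[0],0]); O=np.array([.5936,-.0089,0])
def L(x,y,z): return O+X*x/1e3+Y*y/1e3+np.array([0,0,z])
def quat():
    best=None
    for s in(1,-1):
        q=Ro.from_matrix(np.c_[np.cross(s*X,[0,0,-1]),s*X,[0,0,-1]]).as_quat()
        j=r.inverse_kinematics(L(0,190,.15),q)
        if j is not None and (best is None or abs(j[5])<abs(best[1][5])): best=(q,j)
    return best
def force(n=3):
    f=[]
    for _ in range(n): f.append(r.current_contact_force()); r.sleep(.02)
    return np.mean(f,0)
def push(p0,p1,z,step,lim,f0,vel=.03):
    "step from local p0 to p1 until the opposing force passes lim; returns last local point"
    p0,p1=np.array(p0,float),np.array(p1,float); D=p1-p0; n=int(np.ceil(np.linalg.norm(D)/step)); u=D/np.linalg.norm(D); U=X*u[0]+Y*u[1]
    for i in range(1,n+1):
        p=p0+D*i/n; r.move_linear(L(*p,z),vel=vel); F=-(force()-f0)@U
        print(p.round(1),"F%.1f"%F,end=" ")
        if F>lim: break
    print("t%.1f"%r.current_t()); return p
E
python3 - <<'E'
from rob import *
q,j=quat(); print(q,j)
r.set_gripper(.5,20)
r.move_to(L(-11,195,.16),q); r.move_linear(L(-11,180,.066),vel=.15)
r.sleep(.2);f0=force(5); print(f0, r.current_tool_pos(), r.current_opening())
np.save("f0.npy",f0)
p=push((-11,180),(-11,144),.066,4,6,f0,.06)
if p[1]<145: p=push(p,(-11,133),.066,1,4,f0)
d=optics.get_image("top"); np.savez("top1.npz",**d)
s=optics.get_image("side"); np.savez("side1.npz",**s)
a=cv2.resize(d["pixels"][155:245,190:290,::-1],None,fx=4,fy=4,interpolation=2);b=cv2.resize(s["pixels"][130:220,180:280,::-1],None,fx=4,fy=4,interpolation=2)
cv2.imwrite("pics/p1.png",np.hstack([a,b]))
E
```

```text
[0.75810228 0.65213567 0.         0.        ] [ 2.08256069e-01  6.35906782e-01  1.46884414e+00 -4.44089210e-16
  1.03684173e+00  3.58256069e-01]
[-0.07211217  0.07232547 -0.12117248] [0.60993804 0.17087984 0.0666914 ] 0.49823290331401315
[-11. 176.] F0.1 [-11. 172.] F0.1 [-11. 168.] F0.4 [-11. 164.] F-0.1 [-11. 160.] F-0.4 [-11. 156.] F-0.4 [-11. 152.] F-0.2 [-11. 148.] F-0.4 [-11. 144.] F-0.1 t6.1
[-11. 143.] F2.3 [-11. 142.] F4.4 t6.7
```

View pics/p1.png

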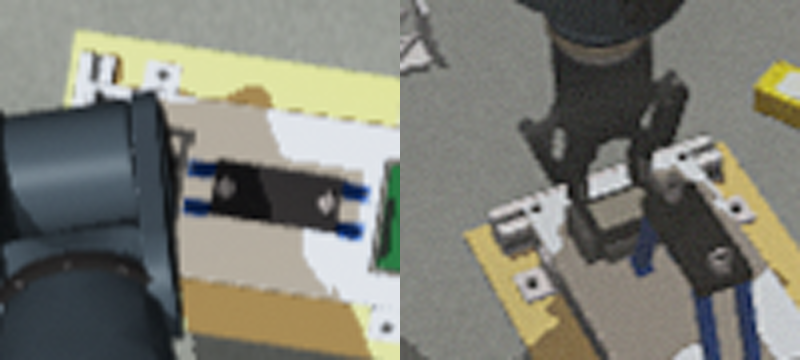

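In the right half the pack is pushed up against the end stop by both fingers, near (605,225). I'll back off, rise clear and measure.

```bash
cat >> rob.py <<'E'
def measure(tag,show=False,zoff=0.):
    d=optics.get_image("top"); P=cloud(d); z=P[...,2]-zoff
    l=P[...,:2]-O[:2]; lx=l@X[:2]; ly=l@Y[:2]; out=[]
    for nm,lo,hi,zz,reg in(("plate",.115,.145,.133,(abs(lx)<.05)&(abs(ly)<.08)),("pack",.054,.08,.064,(abs(lx)<.075)&(ly>.075)&(ly<.19))):
        m=((z>lo)&(z<hi)&reg).astype(np.uint8); m=cv2.morphologyEx(m,cv2.MORPH_OPEN,np.ones((2,2) if nm=="plate" else (3,3)))
        _,rc=rect(d,m,zz+zoff); a=rc[2]; a=(a+45)%90-45; out.append((np.array(rc[0]),a))
        print(tag,nm,np.round(rc[0],1),np.round(rc[1],1),"rad %.3f"%np.radians(a))
    a=np.radians(out[0][1]); a=yaw; v=out[1][0]-out[0][0]
    print(" pack rel",round(v@[np.cos(a),np.sin(a)],1),round(v@[-np.sin(a),np.cos(a)],1))
    if show:
        s=optics.get_image("side")
        cv2.imwrite(f"pics/{tag}.png",np.hstack([cv2.resize(i["pixels"][c:c+100,e:e+100,::-1],None,fx=4,fy=4,interpolation=2) for i,c,e in((d,155,190),(s,140,190))]))
E
python3 - <<'E'
from rob import *
r.move_linear(L(-11,165,.066),vel=.1); r.move_linear(L(-40,215,.17),vel=.25)
r.move_linear(L(-190,180,.17),vel=.3); r.set_gripper(0.0,20)
measure("p2",True); print(r.current_t())
E
```

```text
p2 plate [593.4 -10.5] [99.6 44.1] rad -0.151
p2 pack [598.7  98.8] [42.6 80. ] rad -0.137
 pack rel -11.1 108.9
9.1
```

View pics/p2.png

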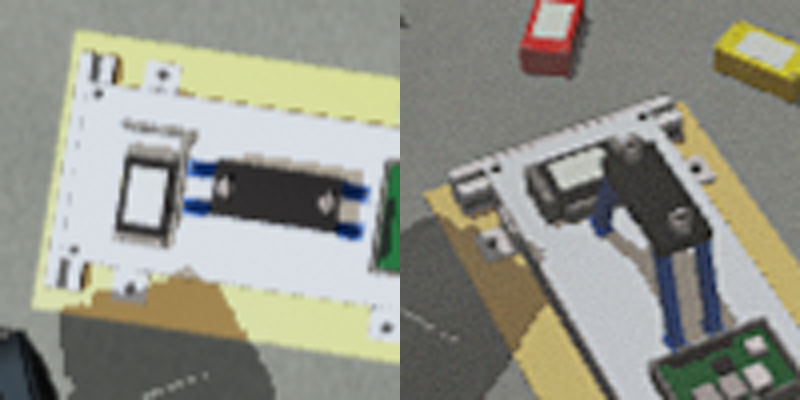

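The pack now lies along the end stop at left (150,195), about 11 mm short of the side stop. The next push is along +x with the gripper shut.

```bash
python3 - <<'E'
from rob import *
f0=np.load("f0.npy")
print(r.current_opening())
r.move_linear(L(-90,105,.17),vel=.25); r.move_linear(L(-90,105,.066),vel=.2)
r.sleep(.2); f0=force(5); print(f0)
p=push((-90,105),(-60,105),.066,5,6,f0,.06)
if p[0]>-61: p=push(p,(-45,105),.066,1.5,4,f0,.03)
# retreat, second -y push
r.move_linear(L(p[0]-15,105,.066),vel=.1); r.move_linear(L(p[0]-30,105,.17),vel=.25)
measure("p3"); print(r.current_t())
E
```

```text
-0.0008074747702921308
[-0.04376345 -0.24472638  0.04071167]
[-85. 105.] F0.2 [-80. 105.] F-0.1 [-75. 105.] F-0.3 [-70. 105.] F0.5 [-65. 105.] F0.1 [-60. 105.] F0.4 t12.5
[-58.5 105. ] F-0.1 [-57. 105.] F0.2 [-55.5 105. ] F-0.5 [-54. 105.] F2.1 [-52.5 105. ] F3.7 [-51. 105.] F2.4 [-49.5 105. ] F8.6 t14.6
p3 plate [595.6 -11.3] [99.5 43.6] rad -0.163
p3 pack [627.8  94.8] [42.6 55.5] rad -0.160
 pack rel 16.1 109.8
15.5167
```

```bash
python3 - <<'E'
from rob import *
r.move_linear(L(-80,200,.17),vel=.3); r.set_gripper(.45,20)
measure("p4")
r.move_linear(L(-3,190,.12),vel=.3); r.move_linear(L(-3,165,.066),vel=.2)
r.sleep(.2); f0=force(5); print(f0)
p=push((-3,165),(-3,146),.066,6,6,f0,.06)
p=push(p,(-3,134),.066,1,5.0,f0,.03)
r.move_linear(L(-3,165,.066),vel=.1); r.move_linear(L(-40,215,.17),vel=.25)
r.move_linear(L(-180,190,.17),vel=.3)
measure("p5",True); print(r.current_t())
E
```

```text
p4 plate [595.6 -11.3] [99.5 43.6] rad -0.163
p4 pack [616.6  96.5] [42.6 81.1] rad -0.146
 pack rel 4.7 109.7
[ 0.12910384  0.20288375 -0.12338008]
[ -3.  160.2] F-0.2 [ -3.  155.5] F-0.5 [ -3.  150.8] F-0.3 [ -3. 146.] F-0.1 t18.9
[ -3. 145.] F-0.0 [ -3. 144.] F-0.3 [ -3. 143.] F-0.3 [ -3. 142.] F2.0 [ -3. 141.] F5.9 t20.4
p5 plate [595.5 -11.8] [99.5 43.6] rad -0.163
p5 pack [615.9  95.2] [43.5 80.3] rad -0.170
 pack rel 4.2 108.9
22.125
```

View pics/p5.png

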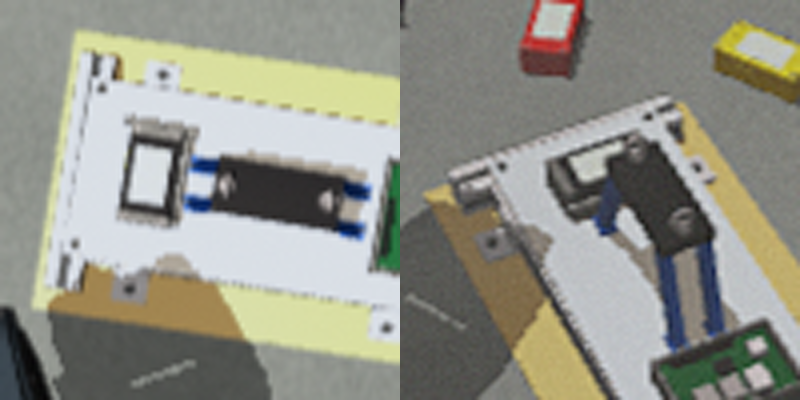

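The pack looks tucked against both stops at left (152,178). The payload slid within its play to yaw about -0.165. The pack-to-plate distance reads 108.9 where 106 is expected, so I'll check it sub-pixel with averaged intensity profiles.

```bash
python3 - <<'E'
from rob import *
yaw=-.165; X=np.array([np.cos(yaw),np.sin(yaw),0]); Y=np.array([-X[1],X[0],0]); O=np.array([.5955,-.0118,0])
ds=[optics.get_image("top") for _ in range(4)]; d=ds[0]; I=np.mean([k["pixels"] for k in ds],0).astype(np.float32)
def samp(xs,ys,z):
    G=np.array([[O+X*x/1e3+Y*y/1e3+[0,0,z] for x in xs] for y in ys]); uv=proj(d,G.reshape(-1,3)).astype(np.float32).reshape(len(ys),len(xs),2)
    return cv2.remap(I,uv[...,0],uv[...,1],cv2.INTER_CUBIC)
def pr(n,c,v): print(n," ".join(f"{int(a)}:{int(b)}" for a,b in zip(c,v)))
ys=np.arange(70,142,2)
pr("y prof z64",ys,samp(np.arange(-28,28),ys,.064).mean((1,2)))
xs=np.arange(-56,60,2)
pr("x prof z64",xs,samp(xs,np.arange(92,120),.064).mean((0,2)))
pr("deck x z36",np.arange(-90,92,3),samp(np.arange(-90,92,3),np.arange(55,75),.036).mean((0,2)))
pr("deck y z36",np.arange(-184,190,3)[:12],samp(np.arange(-60,-50),np.arange(-184,190,3)[:12],.036).mean((1,2)))
pr("deck y z36",np.arange(150,190,3),samp(np.arange(-60,-50),np.arange(150,190,3),.036).mean((1,2)))
pr("plate y z133",np.arange(-60,62,3),samp(np.arange(-12,12),np.arange(-60,62,3),.133).mean((1,2)))
pr("plate x z133",np.arange(-32,34,2),samp(np.arange(-32,34,2),np.arange(-25,25),.133).mean((0,2)))
im=samp(np.arange(-60,60,.2),np.arange(150,40,-.2),.052)
cv2.imwrite("pics/rec.png",im.clip(0,255).astype(np.uint8)[:,:,::-1])
E
```

```text
y prof z64 70:149 72:153 74:162 76:170 78:165 80:140 82:128 84:137 86:114 88:71 90:45 92:43 94:89 96:159 98:191 100:194 102:195 104:194 106:193 108:192 110:192 112:194 114:195 116:194 118:195 120:198 122:194 124:159 126:102 128:67 130:99 132:175 134:218 136:224 138:224 140:223
x prof z64 -56:223 -54:223 -52:223 -50:223 -48:223 -46:224 -44:222 -42:212 -40:190 -38:165 -36:155 -34:149 -32:129 -30:91 -28:54 -26:48 -24:84 -22:139 -20:181 -18:201 -16:202 -14:200 -12:202 -10:203 -8:204 -6:203 -4:202 -2:201 0:200 2:198 4:197 6:198 8:200 10:201 12:202 14:201 16:202 18:202 20:198 22:179 24:139 26:80 28:44 30:52 32:84 34:119 36:145 38:150 40:144 42:138 44:144 46:167 48:193 50:216 52:225 54:223 56:223 58:223
deck x z36 -90:125 -87:125 -84:125 -81:121 -78:114 -75:133 -72:168 -69:188 -66:197 -63:204 -60:213 -57:219 -54:223 -51:223 -48:223 -45:223 -42:223 -39:223 -36:223 -33:223 -30:223 -27:225 -24:214 -21:153 -18:73 -15:49 -12:58 -9:113 -6:170 -3:193 0:199 3:200 6:201 9:182 12:117 15:53 18:47 21:55 24:124 27:191 30:218 33:223 36:223 39:223 42:223 45:223 48:223 51:223 54:223 57:223 60:223 63:223 66:223 69:224 72:220 75:199 78:179 81:195 84:200 87:199 90:199
deck y z36 -184:150 -181:167 -178:190 -175:160 -172:202 -169:209 -166:206 -163:222 -160:221 -157:217 -154:218 -151:223
deck y z36 150:223 153:223 156:223 159:222 162:215 165:215 168:222 171:223 174:221 177:222 180:223 183:216 186:207 189:198
plate y z133 -60:143 -57:131 -54:131 -51:133 -48:121 -45:79 -42:59 -39:80 -36:125 -33:110 -30:81 -27:51 -24:44 -21:45 -18:45 -15:46 -12:46 -9:46 -6:46 -3:46 0:46 3:46 6:46 9:47 12:47 15:47 18:47 21:47 24:47 27:47 30:47 33:47 36:49 39:59 42:81 45:122 48:114 51:71 54:111 57:173 60:185
plate x z133 -32:223 -30:223 -28:224 -26:224 -24:213 -22:174 -20:105 -18:52 -16:44 -14:47 -12:47 -10:47 -8:47 -6:47 -4:47 -2:46 0:46 2:46 4:46 6:45 8:45 10:45 12:45 14:45 16:44 18:44 20:53 22:87 24:127 26:154 28:174 30:193 32:213
```

View pics/rec.png

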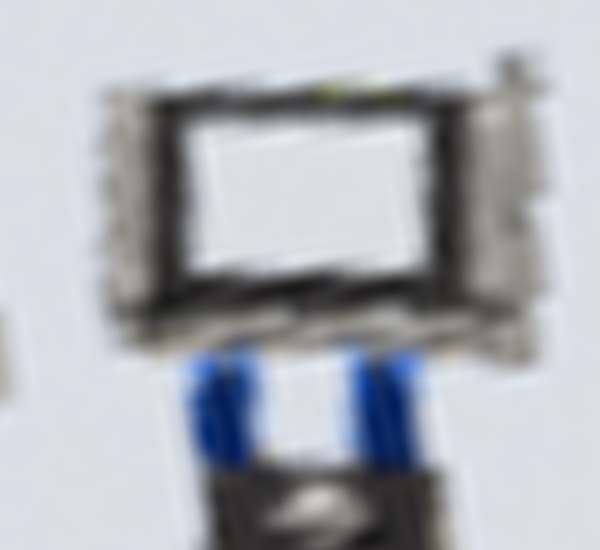

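In the rectified view the pack (150–465, 100–300) sits square. No white gap shows to the end stop below (300,320) or the side stop at right (510,200). The bolt peaks at -36 and +46 show my plate centre was about 4 mm low. Corrected, the pack reads about (0.4, 104.7) against (0, 106), so it's home to within pixel error. I'll give one more gentle +x nudge to be sure, then go to the plate.

```bash
sed -i 's/^yaw=-.150/yaw=-.165/; s/O=np.array(\[.5936,-.0089,0\])/O=np.array([.5967,-.0076,0])/' rob.py; python3 - <<'E'
from rob import *
q,j=quat(); r.set_gripper(0.,20)
r.move_to(L(-85,105,.15),q); r.move_linear(L(-75,105,.066),vel=.2)
r.sleep(.2); f0=force(5); print(f0)
p=push((-75,105),(-60,105),.066,7.5,5,f0,.06)
p=push(p,(-50,105),.066,.8,3.5,f0,.03)
r.move_linear(L(-75,105,.066),vel=.1); r.move_linear(L(-100,105,.2),vel=.25)
r.set_gripper(1.0,20)
r.move_linear(L(-100,0,.2),vel=.3); r.move_linear(L(0,0,.2),vel=.25)
d=optics.get_image("side");cv2.imwrite("pics/g1.png",cv2.resize(d["pixels"][110:250,180:330,::-1],None,fx=4,fy=4,interpolation=2))
print(r.current_t(),r.current_tool_pos())
E
```

```text
[-0.03004334 -0.04667302 -0.2580018 ]
[-67.5 105. ] F0.3 [-60. 105.] F-0.0 t24.9
[-59.2 105. ] F0.2 [-58.5 105. ] F-0.3 [-57.7 105. ] F0.3 [-56.9 105. ] F0.0 [-56.2 105. ] F-0.0 [-55.4 105. ] F0.2 [-54.6 105. ] F4.4 t27.0
29.8917 [ 0.59614357 -0.00664197  0.1996001 ]
```

View pics/g1.png

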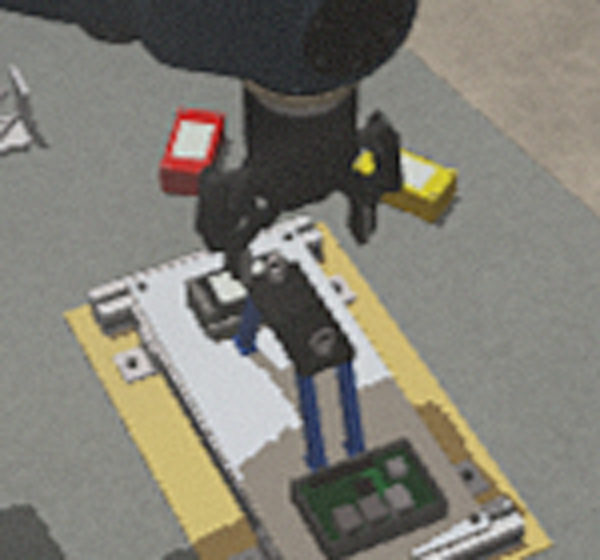

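The fingers straddle the plate, at about (235,230) and (370,200). The last nudge met the stop sharply, going from 0.2 to 4.4 N within 0.8 mm. Now to grip and start the lift.

```bash
python3 - <<'E'
from rob import *
r.sleep(.2); f0=force(5); np.save("f0.npy",f0)
r.move_linear(L(0,0,.126),vel=.08); print("down",force()-f0)
r.set_gripper(0.,20); print("grip20",r.current_opening(),(force()-f0).round(1),np.round(r.current_torque(),2))
r.set_gripper(0.,80); r.sleep(.3); print("grip80",r.current_opening(),(force()-f0).round(1),np.round(r.current_torque(),2))
p=r.current_tool_pos()
for dz in(.004,.012,.03):
    r.move_linear(L(0,0,.126+dz),vel=.025); print(dz,(force()-f0).round(1),np.round(r.current_torque(),2))
d=optics.get_image("side");t=optics.get_image("top")
cv2.imwrite("pics/g2.png",np.hstack([cv2.resize(d["pixels"][130:270,180:320,::-1],None,fx=2.8,fy=2.8,interpolation=2),cv2.resize(t["pixels"][130:270,190:330,::-1],None,fx=2.8,fy=2.8,interpolation=2)]))
print(r.current_t(),r.current_tool_pos())
E
```

```text
down [-0.43986849  0.44366488  0.39636997]
grip20 0.512439530355759 [-6.3  0.8  4.1] [0.05 0.65 0.02]
grip80 0.5034893228037672 [-8.5  0.9  6.9] [0.09 0.78 0.02]
0.004 [-1.4 -0.1 -7.9] [0.05 0.32 0.11]
0.012 [-4.   0.  -6.7] [0.08 0.92 0.18]
0.03 [-0.3  0.1 -8.6] [-0.01 -0.02 -0.01]
34.2667 [ 0.59664268 -0.00760517  0.15580851]
```

View pics/g2.png

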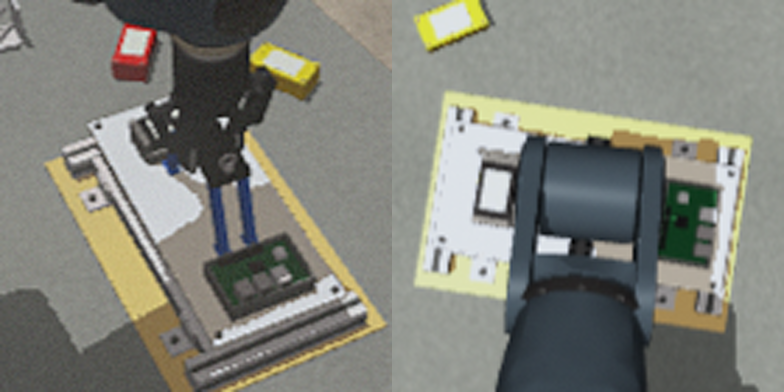

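The payload is off the stand and carried at 8.6 N, with almost no moment. The pack is still in place, at side (150,140) and top (495,190). Next I'll lift it the rest of the way and check that it's level.

```bash
python3 - <<'E'
from rob import *
f0=np.load("f0.npy")
r.move_linear(L(0,0,.226),vel=.05); r.sleep(1.0)
print((force()-f0).round(1),np.round(r.current_torque(),2),r.current_tool_pos(),np.abs(r.current_qvel()).max(),r.current_opening())
d=optics.get_image("side");t=optics.get_image("top")
# deck levelness: plane fit to visible deck points in payload axes
for nm,c in(("top",t),("side",d)):
    P=cloud(c).reshape(-1,3); l=P-O; lx=l@X; ly=l@Y; bright=(c["pixels"].reshape(-1,3).min(1)>120)
    m=(abs(lx)<.072)&(abs(ly)<.165)&(abs(P[:,2]-.136)<.02)&bright&((abs(lx)>.052)|((abs(ly)<.07)&(abs(lx)>.03)))
    A=np.c_[lx,ly,np.ones_like(lx)][m]; k=np.linalg.lstsq(A,P[m,2],rcond=None)[0]; print(nm,m.sum(),"tilt x,y rad, z",k.round(4))
    m=(abs(lx)<.06)&(ly>.08)&(ly<.15)&(P[:,2]>.155)&(P[:,2]<.18)
    m=cv2.morphologyEx(m.reshape(384,512).astype(np.uint8),cv2.MORPH_OPEN,np.ones((3,3)))
    _,rc=rect(c,m,.164); print("pack",rc)
cv2.imwrite("pics/g3.png",np.hstack([cv2.resize(d["pixels"][110:270,170:330,::-1],None,fx=2.5,fy=2.5,interpolation=2),cv2.resize(t["pixels"][130:290,190:350,::-1],None,fx=2.5,fy=2.5,interpolation=2)]))
print(r.current_t())
E
```

```text
[ 0.2 -0.3 -8.8] [ 0.01  0.03 -0.05] [ 0.59668456 -0.0075933   0.22597802] 0.0017265982487046877 0.4994174248295947
top 933 tilt x,y rad, z [-0.0036 -0.0007  0.136 ]
pack ((617.0692749023438, 96.38076782226562), (43.98175048828125, 80.00687408447266), 84.86920928955078)
side 1264 tilt x,y rad, z [-0.0069 -0.0021  0.136 ]
pack ((583.7588500976562, 102.10795593261719), (46.89823913574219, 25.912363052368164), 78.34732055664062)
36.9667
```

View pics/g3.png

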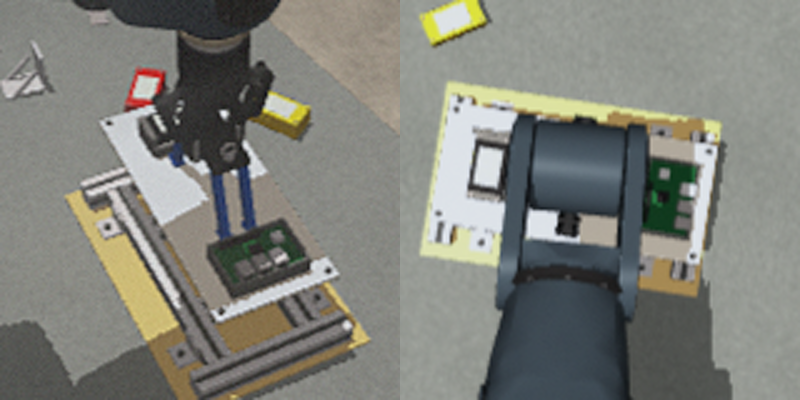

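The payload hangs free with its deck at z = 0.136, level to under 0.007 rad. The pack's rectangle angle reads about -0.09 but is partly hidden by the arm, so I'll check it in a rectified close-up before handing in.

```bash
python3 - <<'E'
from rob import *
ds=[optics.get_image("top") for _ in range(4)]; d=ds[0]; I=np.mean([k["pixels"] for k in ds],0).astype(np.float32)
xs=np.arange(-90,90,.3); ys=np.arange(190,70,-.3)
G=(O+X*xs[None,:,None]/1e3+Y*ys[:,None,None]/1e3+[0,0,.152])
uv=proj(d,G.reshape(-1,3)).astype(np.float32).reshape(len(ys),len(xs),2)
im=cv2.remap(I,uv[...,0],uv[...,1],cv2.INTER_CUBIC).clip(0,255).astype(np.uint8)
g=im.mean(2)
for x0,x1 in((-20,-10),(-10,0),(0,10),(10,20)): # +y dark border position and label
    c=g[:,(xs>=x0)&(xs<x1)].mean(1); k=(ys>110)&(ys<140); w=np.clip(150-c[k],0,None); print("x",x0,"+y border centre %.1f"%((w*ys[k]).sum()/w.sum()))
for x0 in (-60,-40,-20,0,20,40,60):
    c=g[:,(xs>=x0-4)&(xs<x0+4)].mean(1); k=(ys>160)&(ys<185); gr=np.abs(np.gradient(c[k])); print("deck end",x0,ys[k][gr.argmax()].round(1),end="; ")
cv2.imwrite("pics/rec2.png",im[:,:,::-1]); print(r.current_t())
E
```

```text
x -20 +y border centre 124.8
x -10 +y border centre 125.3
x 0 +y border centre 125.0
x 10 +y border centre 125.2
deck end -60 172.6; deck end -40 172.9; deck end -20 173.5; deck end 0 172.3; deck end 20 174.4; deck end 40 172.9; deck end 60 174.7; 37.1667
```

View pics/rec2.png

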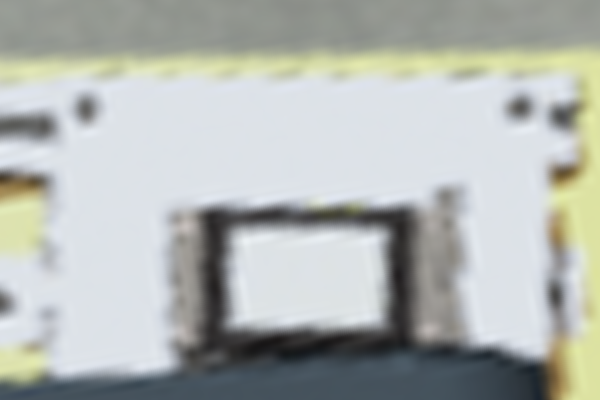

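The pack's outer edge is parallel to the payload axes: the border is at 124.8–125.3 all along. It still sits tight to the side stop at right (440,270). Handing in.

```bash
python3 - <<'E'
from cell import r
print(r.hand_in(), r.current_t())
E
```

```text
the job is handed in; nothing more can be done
the job is handed in; nothing more can be done
```

I pushed the pack home and lifted the payload straight up 10 cm by its hanger plate. I handed the job in while still holding it, at about 37 s of the 64 s allowed.

**Pushes:** I pushed along -y, +x, -y again, then gave a last gentle +x nudge that met the side stop sharply at 4.4 N. The highest push was 8.6 N, during the first +x push. The pushes slid the payload 2–3 mm and turned it slightly in the stand, within its play.

**Last checks:**
- **Hold:** the arm carries 8.8 N with almost no moment and is still.
- **Level:** the deck is at z = 0.136 m. Tilt is 0.004 rad from the top camera and 0.007 rad from the side camera.
- **Pack:** its outer edge is parallel to the payload's axes within 0.5 mm, and no gap shows at the side stop. The end stop was hidden by the arm after the lift, so that contact was last seen before gripping.

**Readings that disagreed:**
- **Pack position:** the coarse depth rectangle put the pack 3 mm beyond home in y. That came from a plate centre about 4 mm off. Corrected, the pack read (0.4, 104.7) mm before the last nudge, against (0, 106).
- **Pack angle:** after the lift the same method read about -0.09 rad, with the pack partly hidden by the arm. The edge profile did not confirm that.

At a resolution of about 3 mm per pixel, I can't rule out a gap of about 1 mm at either stop. I did not touch the bystanders or the look-alikes, but I made no separate check of where they lie at the end.

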